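# Stand a glass gel cassette on the light panel

## Robot

A 7-joint arm with a two-finger parallel gripper is mounted at the origin on the work surface. World frame = base frame: x ahead of the robot, y to its left, z up, the work surface at z = 0. Lengths are in m, angles in degrees, forces in N, time in s.
With the tool pointing down it reaches from about 0.425 to 0.875 m from the base axis. Payload 4.7 kg.
Tool frame: the origin (TCP) lies at the very end of the fingers, on their centre line; the grasp point (between the pads) lies 19 mm behind it; z points along the fingers, y is the line along which they close (so a half turn about z gives the same grasp; the last joint's range is limited). The gripper opens to 87 mm and grips with 3 to 60 N. Pads are 19 mm wide; open, the fingers measure 117 mm over their backs; the gripper's body (75 mm by 190 mm) begins 51 mm behind the grasp point.
Start: joints at [71.568, 18.392, -4.016, 83.108, 1.295, 78.541, -3.26], TCP at [0.214, -0.614, 0.223] pointing down, gripper open.
Joint ranges: [-163.93, 163.93], [-17.29, 119.83], [-79.2, 71.16], [3.27, 140.29], [-89.18, 269.18], [5.43, 117.66], [-154.24, 154.24]. Speed limits (degrees/s): [147.25, 147.25, 180, 180, 180, 180, 180].

## Interface

Orientations are given as [roll, pitch, yaw] about the fixed x, y, z axes, in that order (R = Rz(yaw) Ry(pitch) Rx(roll)).
In Python, from cell import get_obs, eyes, env gives the robot as it stands.
- The arm moves only by the tool servo_tool, never from a script. Its argument "series" is a list that holds one entry, the list of rows, each a list of 7 numbers: the shift along the tool's x, y, z in units of 300 mm (1.0 is 300 mm), then the turn, a rotation vector about the tool's x, y, z in units of pi rad (1.0 is pi rad), then the opening, from 0 (shut) to 1 (fully open). In form: [[[tx, ty, tz, wx, wy, wz, gripper], ...]]. A call has 1 to 12 rows; each row is the pose to reach, as a shift and turn from the pose commanded when the call began, along the tool's axes at that moment, turning the shorter way round; what a row does not reach only later rows make up. A row lasts 1/12 s, in which the tool goes at most 41.7 mm and 7.16 degrees, less where a joint would pass 70% of its speed; a pose out of reach is approached as far as the arm can. A call with a number of a shift or a turn outside -1 to 1 is refused whole. A call with a gripper value outside its range is refused whole. The fingers move at their own pace and stop on an object; "grip_force" is the grip in N (left out, the last holds). Time passes only in rows, so rows that repeat a pose let the fingers close. It gives the time, the measured TCP pose, the force, the opening and the grip force at its end, in the units of the state.
- get_obs(): the state, without advancing time (a new reading comes with each control period).
- eyes.read_camera(name): name is "side" or "top"; returns a dict with "frame" (400x640x3 uint8, red, green, blue), "depth" (400x640 float32, m along the optical axis (not along the pixel's ray), 0 where there is no reading), "fx", "fy", "cx", "cy" (pixels), "distortion" ([k1, k2, p1, p2, k3] as OpenCV has them; the pictures are not rectified), "origin" and "rotation" of the camera in the world. Camera axes: x right, y down, z forward; pixel columns grow to the right and rows downward; lengths in m; the calibration is good to about 2 mm. A picture is of the moment at which its call begins.
- env.sign_off(): hands the job in; it is judged then, once.
The state is a dict: "time_s": time; "qpos": joint angles; "joint_velocities": joint speeds; "effort": joint torques, N m; "tool_pos": TCP position; "tool_rot": TCP orientation; "force": force on the tool from outside, world axes, zero at the start; "wrist_torque": the same for the moment, N m; "grip_width": finger opening in m; "grasp_force": force on a finger pad.
Only numpy, scipy, OpenCV 4.12 (cv2) and the standard library are available. Lean on these libraries where they do the work, as an engineer would, in place of code of your own. Each camera call takes 0.05 s, during which the arm holds its last target. There are 200 camera calls.

## Task

Handle the glass gel cassette gently throughout: squeeze it lightly and set it down softly, without dropping or knocking it. Take it off the chilling block, lean it on the green slanted rest with its orange end up and let go of it there; then take it again by the orange end and stand it, orange end still up, on the narrow ledge of the light panel, between the two blue guides and leaning back against the panel. Let go of it there and leave everything else on the bench where it is.

Things in the scene. Friction and masses are not known exactly. Their poses are not given: they have to be found in the camera images.
- cassette: loose flat gel cassette, glass, black frame, one bright orange end; 140 x 60 x 12 mm, 110 to 220 g, lying face up on the chilling block. Origin: centre of its underside. x along the length, pointing AWAY from the orange end (the 26 mm at -x); y across the width; z out of the upper face. It breaks if both fingers together press over 100 N on it, or at a knock over 40 N: use the lightest grip
- cassette_top (a point): middle of the cassette's orange end face, at (-70, 0, 6) mm in the cassette's frame
- chill_block: blue chilling block under the cassette, fixed, 116 x 44 mm, 25 mm high, narrower than the cassette so that the long edges overhang by about 8 mm; origin under its centre
- rest_face: 40 mm wide face of the green slanted rest, fixed, 50 deg to the bench. Origin: middle of its foot, on the ledge, 38 mm above the bench. x down the slope, z out of the face, y along the ledge. Face spans x -85 to 0 mm; ledge 20 mm deep (z), then a lip 6 mm high. A leaning cassette has this frame's orientation and its origin at (-70, 0, 0) mm; its upper 55 mm stays free, front and back
- rest: grey base of the slanted rest, 110 x 60 mm, 12 mm high; origin under its centre; the green face looks to its +x
- panel: face of the light panel (white in a black frame), fixed, 110 mm wide, 75 deg to the bench. Origin: middle of its foot, on the ledge, 52 mm above the bench. x down the face, z out of it, y along the ledge. Face spans x -90 to 0 mm; ledge 20 mm deep (z), then a lip 6 mm high. Blue guides at y -37 and +37 mm (inner sides), x -50 to 0. A standing cassette has this orientation, origin at (-70, 0, 0) mm
- viewer: grey box that carries the light panel, 110 x 130 mm, 44 mm high; origin under its centre; the panel looks to its +x
- orange_rack: bystander: orange tube rack, 90 x 60 mm, 50 mm high with caps; origin under its centre
- blue_rack: bystander: blue tube rack, 90 x 60 mm, 50 mm high with caps; origin under its centre
- tip_box: bystander: purple pipette tip box, 122 x 82 mm, 67 mm high; origin under its centre
- white_bottle: bystander: white bottle with red cap, 64 mm across, 130 mm high; origin under its centre
- amber_bottle: bystander: amber bottle with blue cap, 60 mm across, 120 mm high; origin under its centre
- dish: bystander: closed petri dish, 56 mm across, 15 mm high; origin under its centre
Not all that is in view belongs to the job. Leave any red look-alike of the viewer alone. There is more than one size of the rest; the job needs the larger.

How it is judged:
By the outcome, as a careful person would: the job done as asked, in the order asked, and still so for the second after the job is handed in, with the robot touching nothing.
It also fails if it takes over 64 s, if anything falls off the work surface, if the arm or the gripper's body presses on something with over 40 N, if the wrist force passes 120 N, or if a joint passes its speed limit or range.

## Working session

There is one attempt and no reset: what is moved stays moved. The work goes in short steps, Python scripts to look and compute and a tool call to move; the robot and the scene stay as the last step left them, time stands still between calls to the robot, and variables do not carry over. Pictures are saved under pics/ and viewed, at most 10 in all, crops included, and the job is handed in when it is done.

Besides the shell and the picture viewer there is one more tool, called as name([rows], argument=value, ...), one row to a line, values as JSON. servo_tool: Moves the arm, as the interface text tells. Shifts and turns lie within -1 to 1; 1 stands for 300 mm of shift or pi rad of turn. Its arguments: {"type":"object","properties":{"series":{"type":"array"},"grip_force":{"type":"number"}},"required":["series"]}

```bash
ls; mkdir -p pics; python3 - <<'E'
from cell import get_obs, eyes, env
import cv2,numpy as np,pickle
o=get_obs();print(o)
for n in("side","top"):
    c=eyes.read_camera(n);pickle.dump(c,open(n+'.pkl','wb'))
    print(n,c['fx'],c['fy'],c['cx'],c['cy'],c['distortion'],c['origin'],c['rotation'])
    cv2.imwrite(f'pics/{n}0.png',cv2.cvtColor(c['frame'],cv2.COLOR_RGB2BGR))
E
```

```text
pics
{'time_s': 0.0, 'qpos': array([71.56710712, 18.43871433, -4.01549528, 83.17529761,  1.2947775 ,
       78.5395271 , -3.25905636]), 'joint_velocities': array([ 0.05632577, -0.00466149, -0.05418042, -0.0568605 ,  0.0928115 ,
       -0.07729078,  0.02566812]), 'effort': array([ 2.52279569e-04, -4.91277659e+01, -4.03972277e-01, -3.12529707e+01,
       -6.38895482e-02,  4.35598113e-02,  1.82092058e-04]), 'tool_pos': array([ 0.21397185, -0.61318985,  0.22146194]), 'tool_rot': array([-1.79891690e+02,  5.50925515e-03,  1.92435213e+01]), 'force': array([-0.59084726, -0.46250588, -0.3972212 ]), 'wrist_torque': array([ 0.04866883,  0.04839027, -0.03381907]), 'grasp_force': 0.0, 'grip_width': 0.08676922455620564}
side 389.75368405852157 389.75368405852157 313.0313849031436 200.25856241400191 [-0.07650133  0.          0.          0.          0.        ] [ 0.11784881 -1.00689883  0.87525811] [-127.18530238   -1.0818628   -19.32673539]
top 448.5387146107771 448.5387146107771 316.5417013942516 200.06912095451875 [0.01566392 0.         0.         0.         0.        ] [0.22627514 0.0289103  1.48813719] [-169.32111767   -0.89307193  -90.424379  ]
```

View pics/top0.png

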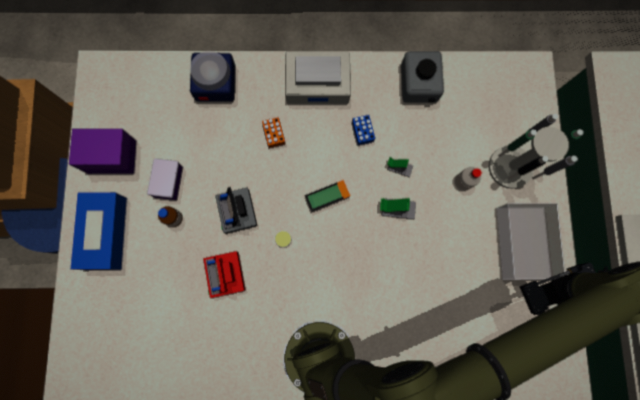

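View pics/side0.png

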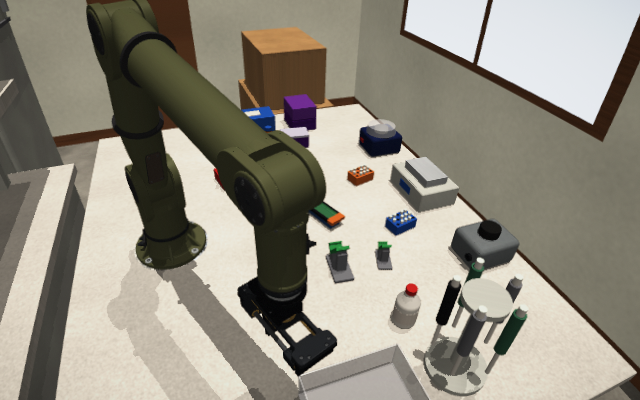

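The top view shows the cassette at (327,195) with its orange end at (342,188). There are two green rests, a smaller one at (398,164) and a larger one at (396,207). The grey viewer with the panel is at (237,209), and its red look-alike is at (224,274). Next I'll enlarge these and measure.

```bash
cat > h.py <<'E'
import numpy as np,cv2,pickle
from scipy.spatial.transform import Rotation as R
def K(c): return np.array([[c['fx'],0,c['cx']],[0,c['fy'],c['cy']],[0,0,1.]])
def RC(c): return R.from_euler('xyz',c['rotation'],degrees=True).as_matrix()
def cloud(c):
    h,w=c['depth'].shape
    uv=np.stack(np.meshgrid(np.arange(w),np.arange(h)),-1).reshape(-1,1,2).astype(float)
    n=cv2.undistortPoints(uv,K(c),np.array(c['distortion'])).reshape(-1,2)
    p=np.c_[n,np.ones(len(n))]*c['depth'].reshape(-1,1)
    P=p@RC(c).T+np.array(c['origin'])
    P[c['depth'].ravel()==0]=np.nan
    return P.reshape(h,w,3)
def atz(c,u,v,z):
    n=cv2.undistortPoints(np.array([[[u,v]]],float),K(c),np.array(c['distortion'])).ravel()
    d=RC(c)@np.r_[n,1]; o=np.array(c['origin']); return o+d*(z-o[2])/d[2]
def proj(c,P):
    Rm=RC(c); return cv2.projectPoints(np.atleast_2d(np.asarray(P,float)),cv2.Rodrigues(Rm.T)[0],-Rm.T@np.array(c['origin']),K(c),np.array(c['distortion']))[0].reshape(-1,2)
def crop(c,u0,v0,w,h,s,name):
    im=cv2.cvtColor(c['frame'],cv2.COLOR_RGB2BGR)[v0:v0+h,u0:u0+w]
    cv2.imwrite(name,cv2.resize(im,None,fx=s,fy=s,interpolation=cv2.INTER_CUBIC))
E
python3 - <<'E'
from h import *
t=pickle.load(open('top.pkl','rb'));s=pickle.load(open('side.pkl','rb'))
crop(t,200,140,225,160,3.5,'pics/c1.png')
P=cloud(t);hsv=cv2.cvtColor(t['frame'],cv2.COLOR_RGB2HSV)
for u,v in[(327,195),(342,188),(396,207),(398,164),(237,209),(224,274),(270,270),(350,250),(412,212)]: print(u,v,P[v,u].round(4),hsv[v,u])
# top-surface of cassette by height near
reg=P[175:215,300:355].reshape(-1,3);m=(reg[:,2]>.025);q=reg[m]
print(len(q),q[:,2].min(),np.median(q[:,2]),q[:,2].max());r=cv2.minAreaRect(q[:,:2].astype(np.float32)*1000);print(r)
H=(P[...,2]*1000)
np.set_printoptions(linewidth=250)
print('rest');print(np.nan_to_num(H[192:222,372:420:2]).astype(int))
E
```

```text
327 195 [ 0.5179 -0.0306  0.0309] [ 66 118 104]
342 188 [ 0.5404 -0.0805  0.0355] [ 14 242 163]
396 207 [ 0.4702 -0.2511  0.0671] [ 67 233  71]
398 164 [ 0.6177 -0.2668  0.0511] [ 68 233  70]
237 209 [0.4592 0.253  0.1083] [90  8 33]
224 274 [0.2603 0.2881 0.1023] [  1 242 116]
270 270 [0.2744 0.1575 0.0023] [ 25  29 161]
350 250 [ 0.3382 -0.106  -0.0016] [ 18  37 160]
412 212 [ 0.4617 -0.3137  0.0172] [ 0  5 95]
775 0.02520805210213517 0.03568606336850921 0.04545144912066035
((514.710205078125, -30.556137084960938), (61.19489288330078, 140.12838745117188), 21.626550674438477)
rest
[[  1   0   0  -1   3   0   4   0   0  -2   5  -2  -1   2  -9   3   3   0   2   6  -1   2  -2  -4]
 [  0  -6  -4  -4   0   4   1   6   0   2   1  -1  -4  -2   3   0  -3  -8  -4  -2  -4   0   4  -3]
 [  0  -3   0   0  -4  -6   0  -6   0  -2   1   0  -1  -1   2  -3   3   1  -2  -6   0  -1  -5   3]
 [  0  -4  -1   1  -7   0   0   0   2  -2  -3  -3  -2  -1  -3   1  -1  -1   0  -1  -1  -5   0  -2]
 [  0  -4  -2  -2   0   0   1   0  -3  -3   1   0   3   2  -3  -2   5   0   2  -2  -2  -2   8   1]
 [ -4  -2   2  -
[... 1759 characters left out ...]
1   1]
 [ -2  -6   2  -4   0   7  15  11  12   4  12  10  10  11  12   7   0  13  10  14  12  20  -3  -1]
 [  2  -1   5  -2  -4   9   6  12  10  10  10  15   9   8  13   9  11  13  13  13  14  10   2  -4]
 [  0   1  -4   1   0   1   0   0   0  -4   3   5   8  10  14   9   6  16  13  13  17   7  -1  -4]
 [  0   0  -1  -2  -1  -1   0  -5  -2   0  -2   0   3   0   0   3   9   9  13  13  10   8   1   0]
 [  5   3  -8  -1   0   2  -2  -3   3  -3  -3  -4   1  -2   2   2   0   0  -2   4  10  -2  -1  -2]
 [ -3  -1  -2  -2   0   1   7   5   2  -1  -5  -7   4   0  -2   2  -2   0   0  -2  -7  -1  -2   5]
 [ -1  -3  -2   2  -1  -3  -4   0  -1   1   2   2  -3   2   0  -3  -4   3  -3   4   2   3  -3  -5]]
```

View pics/c1.png

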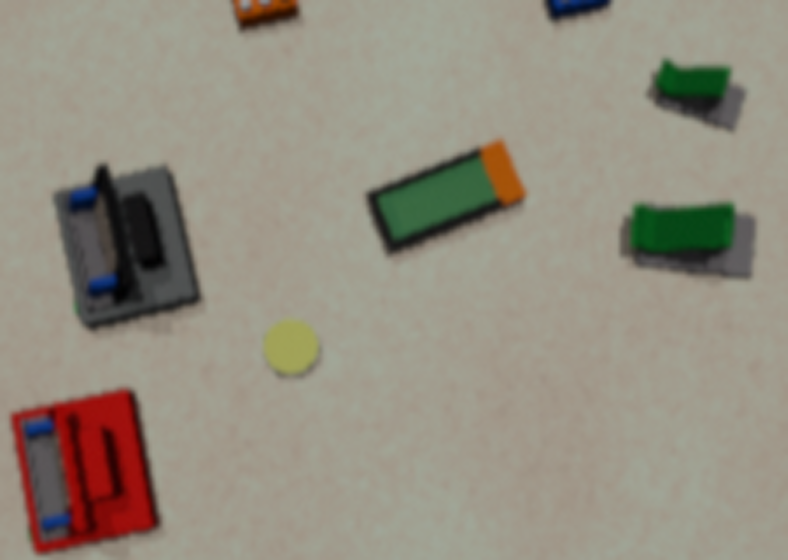

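The crop shows three groups:
- **Cassette:** at crop (445,197), orange end at (503,172), pointing right and up.
- **Rests:** small at (695,82), large at (690,230). The large one has the 110x60 base I need, with its lip to the left at crop (637,228).
- **Viewers:** grey at (125,245) with a black-framed panel and blue guides at (83,195) and (102,284), the one to use. The red look-alike at (85,470) gets left alone.

I'll confirm in one enlarged crop and fit the poses.

```bash
python3 - <<'E'
from h import *
from scipy.optimize import least_squares
t=pickle.load(open('top.pkl','rb'))
im=cv2.cvtColor(t['frame'],cv2.COLOR_RGB2BGR)
a=cv2.resize(im[180:240,210:264],(540,600),interpolation=cv2.INTER_CUBIC)
b=cv2.resize(im[190:226,372:420],(260,195),interpolation=cv2.INTER_CUBIC)
b=np.vstack([b,np.zeros((405,260,3),np.uint8)]);cv2.imwrite('pics/c2.png',np.hstack([a,b]))
P=cloud(t);hsv=cv2.cvtColor(t['frame'],cv2.COLOR_RGB2HSV);H=P[...,2]
# rest face
m=np.zeros(H.shape,bool);m[198:213,386:406]=1
g=(abs(hsv[...,0].astype(int)-66)<8)&(hsv[...,1]>180)&m&(H>.045)&(H<.098)
q=P[g];A=np.radians(50)
f=lambda p:(q[:,0]*np.cos(p[0])+q[:,1]*np.sin(p[0])-p[1])*np.sin(A)+(q[:,2]-.038)*np.cos(A)
r=least_squares(f,[np.radians(90),-.22],loss='soft_l1',f_scale=.003);ps,off=r.x
print('rest d az',np.degrees(ps),'foot along d',off,len(q),np.std(r.fun))
lat=-q[:,0]*np.sin(ps)+q[:,1]*np.cos(ps);print('lat pct',np.percentile(lat,[1,5,50,95,99]))
# base of rest: grey pts 5..20mm
def rect(v0,v1,u0,u1,z0,z1):
    s=P[v0:v1,u0:u1].reshape(-1,3);s=s[(s[:,2]>z0)&(s[:,2]<z1)];return cv2.minAreaRect((s[:,:2]*1000).astype(np.float32)),len(s),np.median(s[:,2])
np.set_printoptions(linewidth=250)
print(np.nan_to_num(H[184:236:2,212:262:2]*1000).astype(int))
# cassette
s=P[172:218,300:356].reshape(-1,3);s=s[s[:,2]>.024]
c=s[:,:2].mean(0);w,V=np.linalg.eigh(np.cov((s[:,:2]-c).T));print('cass',c,np.degrees(np.arctan2(*V[::-1,1])))
E
```

```text
rest d az 82.03708342220494 foot along d -0.15759324770011077 178 0.0022426734907859376
lat pct [-0.52262242 -0.52159646 -0.50586544 -0.48983361 -0.48868847]
[[  1  -2   0   0   3  -1  -2   1   2   1  -4  -4  -1   8   0   0   1   7  -8   0   4  -6  -1  -1   0]
 [  3   6   3   3   2  -2  -1  -3   2   0   2   3   1   5   1   1   0   1  -3   0  -3  -1  -2  -2   1]
 [ -1   0   0  -1   0  -4  -5  -1 134 134  -8   0  -1  -3   6  -1  45  43   3  -8  -4   0  -3   2  -4]
 [ -5   0   0  -5   0   1  -1  -1 138 136  -7   0  46  46  43  48  39  45  38  -3  -5  -1  -2   1   0]
 [  3  -3  -1  -6   1   0   0  88 131 139  50  39  39  47  45  41  49  38  36  -1   1  -3   0   2   0]
 [ -2   2   3   3  45  44 103 100 123 146  42  39  43  48  43  35  43  44  47   0   1   2  -2   0  -2]
 [  1  -8  40  66 106   0  99  99 118 141 136  38 103 105 101  44  46  46  40  10  -1  -1   0  -1   1]
 [  1   4  44  54  87  90  84  78 104 132 134  38 106 103 104  79  40  43  45  33   0   1  -2   0   0]
 [  3  -7  46  47  64  58  55  53  92 138 129  38 108 110 103  95  43  40  44  43  -1   2  -3   1   0]
 [ -3  -1  -1  
[... 1086 characters left out ...]
42  39  47  45  42   9   5   1]
 [  2   6   1  -2  -2  45  60  82  66  58  62  93  93  47  44  40  44  44  47  42  43  42  33   0  -4]
 [ -8   1  -4   0   0  39  56  62  54  52  53  60  45  41  35  45  42  46  41  41  38  18  15  -9  -2]
 [  0  -1   0   3   0  38  44  60  53  45  40  44  45  38  46  38  34  26  15   8   0  -1  -5   0  -1]
 [ -2  -1  -2   0   0  22  43  44  45  44  47  44  36  28  19   9  -6   0   4   0   4   0   2  -7  -6]
 [ -2   4  -3   1  -2  -4  41  45  39  22  13   4   0   0   3   0   2   1   2  -3   0   2   3  -3   4]
 [ -6   0   2  -9  -5   0   0   9  -1  -2  -2   0   2   0  -2  -3   0  -4   0   1   0  -3   1  -1  -2]]
cass [ 0.51421027 -0.03047033] 111.97857944991202
```

View pics/c2.png

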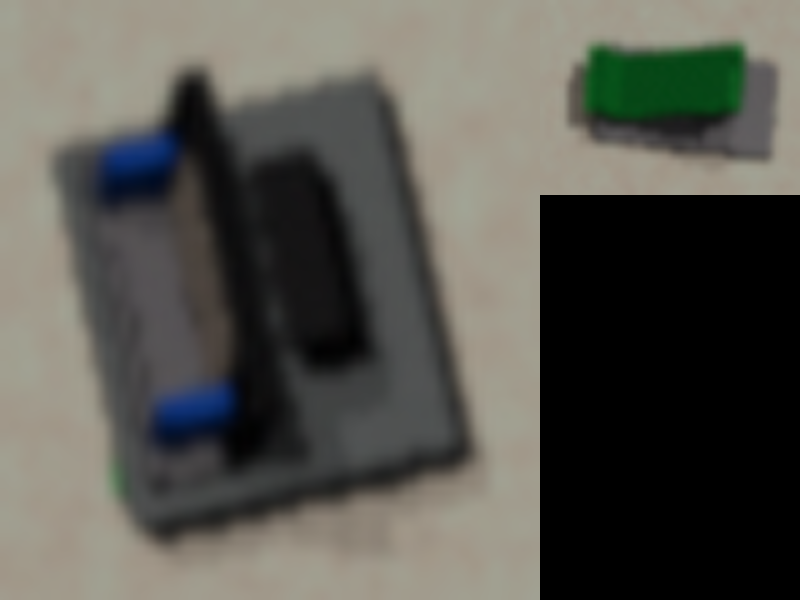

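The crop confirms the grey viewer. Its upper blue guide is at c2 (138,168) and the lower at (195,410), with a beige face strip from (185,170) to (220,370). The large green rest has its lip at the left, c2 (595,85). Now I'll fit the panel.

```bash
python3 - <<'E'
from h import *
from scipy.optimize import least_squares
t=pickle.load(open('top.pkl','rb'))
P=cloud(t);hsv=cv2.cvtColor(t['frame'],cv2.COLOR_RGB2HSV);H=P[...,2]
reg=np.zeros(H.shape,bool);reg[186:236,212:262]=1
blue=reg&(abs(hsv[...,0].astype(int)-112)<12)&(hsv[...,1]>120)
# viewer yaw from box top
s=P[reg&(H>.034)&(H<.05)];print('box',cv2.minAreaRect((s[:,:2]*1000).astype(np.float32)))
# face strip
vv,uu=np.where(reg&~blue)
line=227.5+ (vv-197)*(232-227.5)/(219-197)   # centre of strip
k=(vv>201)&(vv<218)&(abs(uu-line)<3)
q=P[vv[k],uu[k]];q=q[(q[:,2]>.062)&(q[:,2]<.125)];A=np.radians(75)
f=lambda p:(q[:,0]*np.cos(p[0])+q[:,1]*np.sin(p[0])-p[1])*np.sin(A)+(q[:,2]-.052)*np.cos(A)
r=least_squares(f,[np.radians(101),.2],loss='soft_l1',f_scale=.002);ps,off=r.x
print('panel az',np.degrees(ps),off,len(q),np.std(r.fun))
for psd in (np.degrees(ps),100,101,102,103):
    p=np.radians(psd);d=np.array([np.cos(p),np.sin(p)]);y=np.array([-d[1],d[0]])
    b=P[blue&(H>.09)][:,:2];L=b@y
    g1,g2=L[L>np.median(L)-0.0],L; 
    mid=(L.min()+L.max())/2;lo=L[L<mid];hi=L[L>mid]
    o=least_squares(lambda x:f([p,x[0]]),[.2],loss='soft_l1',f_scale=.002).x[0]
    lat=(np.percentile(lo,50)+np.percentile(hi,50))/2
    print(psd,'lo',lo.min(),lo.max(),'hi',hi.min(),hi.max(),'lat',lat,'off',o,'foot',d*o+y*lat, 'guide d',(b@d).min()-o,(b@d).max()-o)
E
```

```text
box ((467.5672302246094, 269.73223876953125), (130.40780639648438, 110.11864471435547), 14.209577560424805)
panel az 104.38314772152006 0.16551567335180062 45 0.000442657740492661
104.38314772152006 lo -0.5656563731782094 -0.5571445555982983 hi -0.48715265664835244 -0.47112992666026204 lat -0.5196742965885109 off 0.1655156733518438 foot [0.46227084 0.28941748] guide d -0.02146205189101158 0.012457744226959916
100 lo -0.5519477841389578 -0.5426732399887441 hi -0.47392304541400804 -0.45853099015347326 lat -0.5056059710428096 off 0.20438404979404898 foot [0.46243376 0.28907655] guide d -0.02198464462686242 0.012193137024771622
101 lo -0.5553628175242765 -0.5462576660507266 hi -0.47718847267736114 -0.46164446221562466 lat -0.5090724764937529 off 0.19560663881696083 foot [0.46239588 0.2891484 ] guide d -0.021237483166901078 0.011439254568563095
102 lo -0.5586086820154569 -0.5496756967359131 hi -0.4803085437093082 -0.4646173129025349 lat -0.5123442991661508 off 0.18677533630317036 foot [0.46231557 0.28921622] guide d -0.020489544704200335 0.01099839196318883
103 lo -0.5616843888907315 -0.5529262908790459 hi -0.483282308105988 -0.46744863665508596 lat -0.5155209877570607 off 0.1778912374913 foot [0.4622914  0.28929889] guide d -0.020387484615706136 0.011613718396356332
```

```bash
cat >> h.py <<'E'
def Rm(x,z): x=np.asarray(x,float);z=np.asarray(z,float);return np.stack([x,np.cross(z,x),z],1)
def face(az,al,foot):
    p,a=np.radians(az),np.radians(al);d=np.array([np.cos(p),np.sin(p),0]);k=np.array([0,0,1.])
    return Rm(d*np.cos(a)-k*np.sin(a),d*np.sin(a)+k*np.cos(a)),np.array(foot)
REST=face(82.,50,[.4788,-.2262,.038]); PANEL=face(104.3,75,[.4623,.2894,.052])
def flat(az): p=np.radians(az);return Rm([np.cos(p),np.sin(p),0],[0,0,1])
def A(F,p,top=False):
    # tool gripping across the width, pointing along -z of frame F; p = TCP in frame F
    Rf,o=F; return np.stack([Rf[:,0],-Rf[:,1],-Rf[:,2]],1),o+Rf@np.array(p)
def C(F,p,s=-1):
    # tool pointing along +x of F, tool y = s*z of F
    Rf,o=F; y=s*Rf[:,2];z=Rf[:,0]; return np.stack([np.cross(y,z),y,z],1),o+Rf@np.array(p)
def step(T):
    from cell import get_obs
    o=get_obs();M=R.from_euler('xyz',o['tool_rot'],degrees=True).as_matrix()
    sh=M.T@(T[1]-o['tool_pos']);w=R.from_matrix(M.T@T[0]).as_rotvec()
    print('tgt',T[1].round(4),'t',round(o['time_s'],2),'row',(sh/.3).round(4).tolist(),(w/np.pi).round(4).tolist(),'mm',(sh*1000).round(1),'deg',np.degrees(w).round(1),'rows',np.linalg.norm(sh)/.0417,np.degrees(np.linalg.norm(w))/7.16)
E
python3 - <<'E'
from h import *
F=(flat(112.0),np.array([.5145,-.0305,.025]))
step(A(F,[0,0,.13]))
E
```

```text
tgt [ 0.5145 -0.0305  0.155 ] t 0.1 row [1.5859, -1.5035, 0.2243] [-0.0005, -0.0004, -0.5153] mm [ 475.8 -451.    67.3] deg [ -0.1  -0.1 -92.8] rows 15.804265812591707 12.95554115042992
```

servo_tool([
  [[0.8,-0.75,0,0,0,-0.26,1],[0.8,-0.75,0,0,0,-0.26,1],[0.8,-0.75,0,0,0,-0.26,1],[0.8,-0.75,0,0,0,-0.26,1],[0.8,-0.75,0,0,0,-0.26,1],[0.8,-0.75,0,0,0,-0.26,1],[0.8,-0.75,0,0,0,-0.26,1],[0.8,-0.75,0,0,0,-0.26,1],[0.8,-0.75,0,0,0,-0.26,1],[0.8,-0.75,0,0,0,-0.26,1]],
], grip_force=10)

```text
time_s: 0.93
tool_pos: [0.3678, -0.32, 0.2226]
tool_rot: [180.0, 0.0, 66.3]
force: [-0.8, -0.5, 0.2]
grip_width: 0.0872
grasp_force: 0.0
```

```bash
python3 - <<'E'
from h import *
F=(flat(112.0),np.array([.5145,-.0305,.025]))
step(A(F,[0,0,.13]))
E
```

```text
tgt [ 0.5145 -0.0305  0.155 ] t 0.93 row [1.0802, 0.0606, 0.2247] [-0.0001, 0.0002, -0.2537] mm [324.1  18.2  67.4] deg [ -0.    0.  -45.7] rows 7.9494841898881985 6.376875608021127
```

servo_tool([
  [[1.0,0.06,0.2,0,0,-0.2537,1],[1.0,0.06,0.2,0,0,-0.2537,1],[1.0,0.06,0.2,0,0,-0.2537,1],[1.0,0.06,0.2,0,0,-0.2537,1],[1.0,0.06,0.2,0,0,-0.2537,1],[1.0,0.06,0.2,0,0,-0.2537,1],[1.0,0.06,0.2,0,0,-0.2537,1],[1.0,0.06,0.2,0,0,-0.2537,1],[1.0,0.06,0.2,0,0,-0.2537,1],[1.0,0.06,0.2,0,0,-0.2537,1],[1.0,0.06,0.2,0,0,-0.2537,1]],
])

```text
time_s: 1.85
tool_pos: [0.5044, -0.0579, 0.1623]
tool_rot: [-179.9, 0.0, 111.5]
force: [0.3, -0.1, 0.5]
grip_width: 0.0869
grasp_force: 0.0
```

```bash
python3 - <<'E'
from h import *
from cell import eyes,get_obs
print(get_obs()['qpos'].round(1))
F=(flat(112.0),np.array([.5145,-.0305,.025]))
step(A(F,[0,0,.13]))
s=eyes.read_camera('side');pickle.dump(s,open('side1.pkl','wb'))
crop(s,210,130,160,160,3.6,'pics/s1.png')
for n,Q in(('cass',F),('rest',REST),('pan',PANEL)): print(n,(proj(s,Q[1]+np.array([[-.07,-.03,.012],[-.07,.03,.012],[.07,-.03,.012],[.07,.03,.012],[-.085,.02,0],[-.085,-.02,0],[0,.02,0],[0,-.02,0]])@Q[0].T)-[210,130]).round(1).tolist())
E
```

```text
[ 40.1   5.8 -38.3 106.4   3.9  69.1  22. ]
tgt [ 0.5145 -0.0305  0.155 ] t 1.85 row [0.0728, 0.0647, 0.0241] [-0.0004, 0.0001, -0.0027] mm [21.8 19.4  7.2] deg [-0.1  0.  -0.5] rows 0.7221632818316555 0.06869571314064504
cass [[133.7, 85.9], [120.9, 93.3], [106.3, 67.0], [93.5, 73.5], [126.0, 97.1], [134.5, 92.0], [108.9, 84.7], [117.4, 80.0]]
rest [[138.9, 111.6], [118.8, 114.2], [129.0, 117.0], [110.9, 119.3], [123.8, 117.3], [137.4, 115.6], [118.4, 120.4], [131.1, 118.8]]
pan [[80.2, 15.1], [66.9, 19.1], [76.3, 39.9], [63.7, 44.0], [71.0, 17.5], [80.0, 14.8], [68.9, 33.3], [77.5, 30.5]]
```

View pics/s1.png

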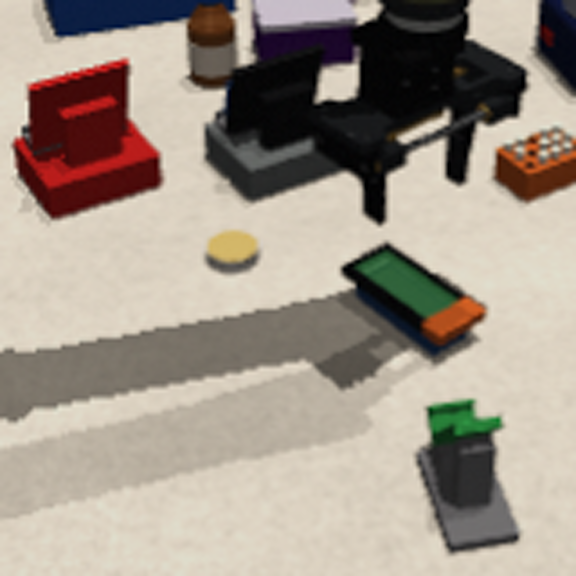

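The side view agrees with the fit to about 1 px: cassette corners at crop (485,312), (387,245) and (343,268). Next I'll align and descend.

servo_tool([
  [[0.073,0.065,0.024,0,0,-0.003,1],[0.073,0.065,0.024,0,0,-0.003,1],[0.073,0.065,0.024,0,0,-0.003,1],[0.073,0.065,0.12,0,0,-0.003,1],[0.073,0.065,0.22,0,0,-0.003,1],[0.073,0.065,0.3,0,0,-0.003,1],[0.073,0.065,0.37,0,0,-0.003,1],[0.073,0.065,0.42,0,0,-0.003,1],[0.073,0.065,0.42,0,0,-0.003,1],[0.073,0.065,0.42,0,0,-0.003,1]],
])

```text
time_s: 2.73
tool_pos: [0.5142, -0.0295, 0.0363]
tool_rot: [-179.9, -0.0, 112.1]
force: [0.1, 0.5, 0.3]
grip_width: 0.0869
grasp_force: 0.0
```

```bash
python3 - <<'E'
from h import *
from cell import get_obs
F=(flat(112.0),np.array([.5145,-.0305,.025]))
step(A(F,[0,0,-.011]));print(get_obs()['force'],get_obs()['qpos'].round(1))
E
```

```text
tgt [ 0.5145 -0.0305  0.014 ] t 2.73 row [-0.0034, -0.0003, 0.0743] [-0.0005, -0.0, 0.0006] mm [-1.  -0.1 22.3] deg [-0.1 -0.   0.1] rows 0.5351421315879958 0.020500726546448862
[0.0839308  0.46567063 0.26957965] [ 34.8  16.2 -38.4 112.5  12.1  55.4  12.7]
```

servo_tool([
  [[-0.003,0,0.04,0,0,0,1],[-0.003,0,0.074,0,0,0,0.9],[-0.003,0,0.074,0,0,0,0.8],[-0.003,0,0.074,0,0,0,0.74],[-0.003,0,0.074,0,0,0,0.72],[-0.003,0,0.074,0,0,0,0.7],[-0.003,0,0.074,0,0,0,0.68],[-0.003,0,0.074,0,0,0,0.66],[-0.003,0,0.074,0,0,0,0.64],[-0.003,0,0.074,0,0,0,0.6],[-0.003,0,0.074,0,0,0,0.6],[-0.003,0,0.074,0,0,0,0.6]],
], grip_force=8)

```text
time_s: 3.73
tool_pos: [0.5158, -0.0285, 0.0148]
tool_rot: [179.9, 0.0, 112.3]
force: [0.1, 0.6, 2.9]
grip_width: 0.0599
grasp_force: 8.0
```

servo_tool([
  [[0,0,-0.01,0,0,0,0.6],[0,0,-0.03,0,0,0,0.6],[0,0,-0.06,0,0,0,0.6],[0,0,-0.1,0,0,0,0.6],[0,0,-0.16,0,0,0,0.6],[0,0,-0.22,0,0,0,0.6],[0,0,-0.28,0,0,0,0.6],[0,0,-0.34,0,0,0,0.6],[0,0,-0.4,0,0,0,0.6],[0,0,-0.45,0,0,0,0.6],[0,0,-0.5,0,0,0,0.6],[0,0,-0.5,0,0,0,0.6]],
], grip_force=10)

```text
time_s: 4.73
tool_pos: [0.5173, -0.0285, 0.1684]
tool_rot: [179.7, 0.2, 112.3]
force: [0.7, -0.4, -1.4]
grip_width: 0.06
grasp_force: 10.0
```

```bash
python3 - <<'E'
from h import *
from cell import get_obs,eyes
print(get_obs()['qpos'].round(1),get_obs()['force'])
# pre-place 60mm off face
step(A(REST,[-.085,0,.08-.013]))
t=eyes.read_camera('top');pickle.dump(t,open('top2.pkl','wb'))
s=eyes.read_camera('side');pickle.dump(s,open('side2.pkl','wb'))
cv2.imwrite('pics/s2.png',np.hstack([cv2.resize(cv2.cvtColor(s['frame'],cv2.COLOR_RGB2BGR)[110:260,240:390],(450,450),interpolation=2),cv2.resize(cv2.cvtColor(t['frame'],cv2.COLOR_RGB2BGR)[140:240,280:360],(350,438),interpolation=2)[:438].repeat(1,0) if 0 else cv2.resize(cv2.cvtColor(t['frame'],cv2.COLOR_RGB2BGR)[140:240,280:357],(347,450),interpolation=2)]))
E
```

```text
[ 38.1   6.8 -40.2 105.    4.8  69.6  18.7] [ 0.69349053 -0.36317553 -1.38097068]
tgt [ 0.4783 -0.2295  0.1462] t 4.73 row [-0.5704, -0.3744, 0.0743] [0.0751, -0.2703, 0.1563] mm [-171.1 -112.3   22.3] deg [ 13.5 -48.7  28.1] rows 4.937512790188017 8.074651160666104
```

View pics/s2.png

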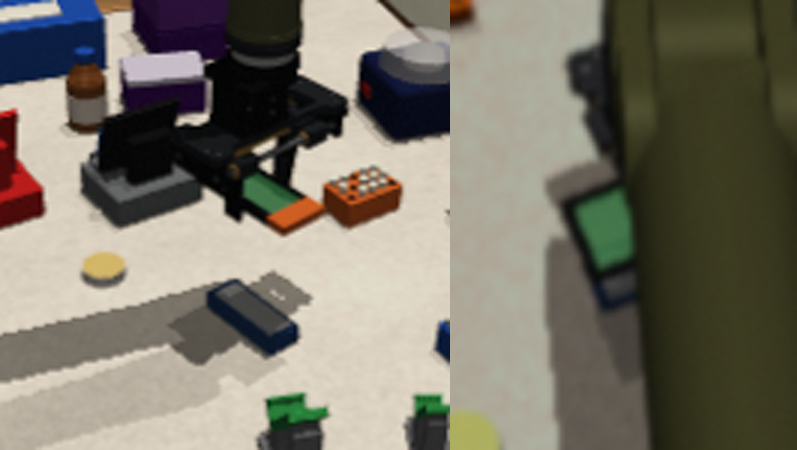

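Held level, at s2 (275,205). Now I'll swing to the hover pose in front of the rest.

servo_tool([
  [[-0.02,-0.015,0,0.004,-0.015,0.008,0.6],[-0.06,-0.04,0,0.01,-0.04,0.022,0.6],[-0.11,-0.07,0.0,0.018,-0.065,0.037,0.6],[-0.17,-0.11,0.01,0.026,-0.092,0.053,0.6],[-0.23,-0.15,0.02,0.034,-0.12,0.07,0.6],[-0.29,-0.19,0.03,0.041,-0.148,0.086,0.6],[-0.35,-0.23,0.04,0.049,-0.175,0.101,0.6],[-0.41,-0.27,0.05,0.056,-0.202,0.117,0.6],[-0.47,-0.31,0.06,0.064,-0.229,0.133,0.6],[-0.52,-0.34,0.07,0.07,-0.252,0.146,0.6],[-0.57,-0.374,0.074,0.075,-0.27,0.156,0.6],[-0.57,-0.374,0.074,0.075,-0.27,0.156,0.6]],
])

```text
time_s: 5.83
tool_pos: [0.4734, -0.2307, 0.1384]
tool_rot: [-178.7, 50.0, 82.9]
force: [-0.5, 0.3, -0.5]
grip_width: 0.0597
grasp_force: 10.0
```

```bash
python3 - <<'E'
from h import *
from cell import get_obs,eyes
print(get_obs()['qpos'].round(1))
step(A(REST,[-.083,0,.02-.010]))
s=eyes.read_camera('side');pickle.dump(s,open('side2.pkl','wb'))
t=eyes.read_camera('top');pickle.dump(t,open('top2.pkl','wb'))
f=lambda c,u,v:cv2.resize(cv2.cvtColor(c['frame'],cv2.COLOR_RGB2BGR)[v:v+90,u:u+80],(400,450),interpolation=2)
cv2.imwrite('pics/s3.png',np.hstack([f(s,300,190),f(t,355,160)]))
E
```

```text
[ 22.2  18.5 -34.1 113.3  56.2  83.2 -44.1]
tgt [ 0.4724 -0.2714  0.108 ] t 5.83 row [-0.0094, 0.0173, 0.1684] [-0.0033, -0.0001, 0.0033] mm [-2.8  5.2 50.5] deg [-0.6 -0.   0.6] rows 1.2199914186304879 0.11582761889483933
```

View pics/s3.png

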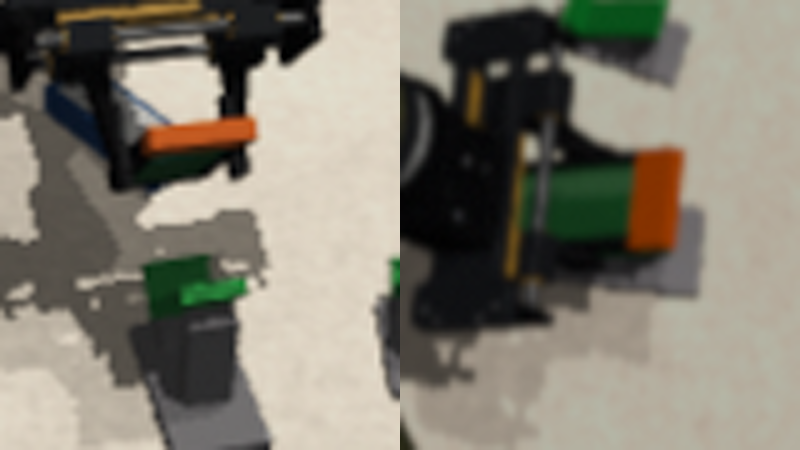

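Held well: tilted 50°, orange end up at s3 (655,200), aligned with the rest below. Moving in to 20 mm off the face.

servo_tool([
  [[-0.003,0.006,0.03,-0.001,0,0.001,0.6],[-0.006,0.012,0.07,-0.002,0,0.002,0.6],[-0.009,0.017,0.11,-0.003,0,0.003,0.6],[-0.009,0.017,0.14,-0.003,0,0.003,0.6],[-0.009,0.017,0.168,-0.003,0,0.003,0.6],[-0.009,0.017,0.168,-0.003,0,0.003,0.6],[-0.009,0.017,0.168,-0.003,0,0.003,0.6]],
])

```text
time_s: 6.52
tool_pos: [0.4748, -0.2705, 0.1113]
tool_rot: [179.5, 49.9, 81.7]
force: [-0.3, 0.8, -1.9]
grip_width: 0.0599
grasp_force: 10.0
```

```bash
python3 - <<'E'
from h import *
from cell import get_obs,eyes
print(get_obs()['qpos'].round(1),get_obs()['force'])
step(A(REST,[-.083,0,.003-.010]))
E
```

```text
[ 24.6  20.  -32.  115.   60.   78.3 -45.4] [-0.30205689  0.79304006 -1.88531459]
tgt [ 0.4706 -0.2843  0.0971] t 6.52 row [0.0056, -0.0076, 0.067] [0.0013, -0.0006, -0.0012] mm [ 1.7 -2.3 20.1] deg [ 0.2 -0.1 -0.2] rows 0.4865359800568398 0.04686364980286365
```

servo_tool([
  [[0.003,-0.004,0.02,0,0,0,0.6],[0.005,-0.007,0.035,0,0,0,0.6],[0.005,-0.007,0.047,0,0,0,0.6],[0.005,-0.007,0.056,0,0,0,0.6],[0.005,-0.007,0.062,0,0,0,0.6],[0.005,-0.007,0.067,0,0,0,0.6],[0.005,-0.007,0.067,0,0,0,0.6]],
])

```text
time_s: 7.1
tool_pos: [0.4713, -0.2842, 0.0975]
tool_rot: [179.4, 49.9, 81.7]
force: [-0.8, -0.1, -0.3]
grip_width: 0.06
grasp_force: 10.0
```

servo_tool([
  [[0.007,0,0,0,0,0,0.6],[0.014,0,0,0,0,0,0.6],[0.02,0,0,0,0,0,0.6],[0.026,0,0,0,0,0,0.6],[0.026,0,0,0,0,0,0.6]],
])

```text
time_s: 7.52
tool_pos: [0.4722, -0.2785, 0.0912]
tool_rot: [179.5, 49.9, 81.7]
force: [0.0, 0.4, -1.6]
grip_width: 0.0594
grasp_force: 10.0
```

```bash
python3 - <<'E'
from h import *
from cell import get_obs,eyes
o=get_obs();print(o['force'], REST[0].T@(o['tool_pos']-REST[1]),REST[0].T@o['force'])
E
```

```text
[ 0.00654101  0.35518467 -1.5530415 ] [-0.07465444 -0.00077764 -0.00614522] [ 1.41637039  0.0429548  -0.72813917]
```

servo_tool([
  [[0.004,0,0,0,0,0,0.6],[0.008,0,0,0,0,0,0.6],[0.012,0,0,0,0,0,0.6],[0.014,0,0,0,0,0,0.6],[0.014,0,0,0,0,0,0.6]],
])

```text
time_s: 7.93
tool_pos: [0.4725, -0.2762, 0.0883]
tool_rot: [179.4, 49.9, 81.7]
force: [-0.9, -0.1, -1.7]
grip_width: 0.0597
grasp_force: 10.0
```

servo_tool([
  [[0.002,0,0,0,0,0,0.6],[0.004,0,0,0,0,0,0.6],[0.006,0,0,0,0,0,0.6],[0.006,0,0,0,0,0,0.6]],
])

```text
time_s: 8.27
tool_pos: [0.4727, -0.2751, 0.0869]
tool_rot: [179.4, 49.9, 81.7]
force: [-0.8, -0.4, -1.4]
grip_width: 0.0601
grasp_force: 10.0
```

```bash
python3 - <<'E'
from h import *
from cell import get_obs,eyes
o=get_obs();print(o['force'], REST[0].T@(o['tool_pos']-REST[1]),REST[0].T@o['force'])
E
```

```text
[-0.77428534 -0.44564702 -1.39326716] [-0.06915523 -0.00077968 -0.00626817] [ 0.71436936  0.70472797 -1.31618666]
```

servo_tool([
  [[0.002,0,0,0,0,0,0.6],[0.004,0,0,0,0,0,0.6],[0.006,0,0,0,0,0,0.6],[0.006,0,0,0,0,0,0.6]],
])

```text
time_s: 8.6
tool_pos: [0.4729, -0.2744, 0.0861]
tool_rot: [179.4, 50.0, 81.6]
force: [-0.4, -0.8, 0.2]
grip_width: 0.0601
grasp_force: 10.0
```

servo_tool([
  [[0.002,0,0,0,0,0,0.6],[0.004,0,0,0,0,0,0.6],[0.004,0,0,0,0,0,0.6]],
])

```text
time_s: 8.85
tool_pos: [0.4729, -0.2745, 0.086]
tool_rot: [179.4, 50.1, 81.6]
force: [-1.3, -4.2, 4.2]
grip_width: 0.0599
grasp_force: 10.0
```

```bash
python3 - <<'E'
from h import *
from cell import get_obs,eyes
o=get_obs();print(o['force'], REST[0].T@(o['tool_pos']-REST[1]),REST[0].T@o['force'])
E
```

```text
[-1.29470906 -4.20799006  4.21760049] [-0.06802314 -0.00085205 -0.00643615] [-6.02521299  0.69647002 -0.61914765]
```

Foot on the ledge. I'll ease off slightly and move into the face.

servo_tool([
  [[-0.003,0,0.002,0,0,0,0.6],[-0.003,0,0.005,0,0,0,0.6],[-0.003,0,0.008,0,0,0,0.6],[-0.003,0,0.01,0,0,0,0.6],[-0.003,0,0.01,0,0,0,0.6]],
])

```text
time_s: 9.27
tool_pos: [0.473, -0.2758, 0.0845]
tool_rot: [179.4, 50.0, 81.6]
force: [-2.6, -0.1, 8.5]
grip_width: 0.0599
grasp_force: 10.0
```

servo_tool([
  [[0,0,0.002,0,0,0,0.6],[0,0,0.004,0,0,0,0.6],[0,0,0.004,0,0,0,0.6]],
])

```text
time_s: 9.52
tool_pos: [0.4729, -0.2761, 0.0841]
tool_rot: [179.4, 50.0, 81.7]
force: [-3.3, 4.0, 11.7]
grip_width: 0.06
grasp_force: 10.0
```

```bash
python3 - <<'E'
from h import *
from cell import get_obs,eyes
o=get_obs();print(o['force'], REST[0].T@(o['tool_pos']-REST[1]),REST[0].T@o['force'])
E
```

```text
[-3.25705698  3.97819864 11.70839518] [-0.06763119 -0.00108484 -0.00883123] [-6.72827238  3.77901777 10.19658658]
```

servo_tool([
  [[-0.002,0,-0.003,0,0,0,0.6],[-0.002,0,-0.003,0,0,0,0.68],[-0.002,0,-0.003,0,0,0,0.7],[-0.002,0,-0.003,0,0,0,0.74],[-0.002,0,-0.003,0,0,0,0.8],[-0.002,0,-0.003,0,0,0,0.9],[-0.002,0,-0.003,0,0,0,0.96],[-0.002,0,-0.003,0,0,0,0.96]],
])

```text
time_s: 10.18
tool_pos: [0.4725, -0.2766, 0.0834]
tool_rot: [179.5, 49.9, 81.7]
force: [-0.5, -0.0, 0.9]
grip_width: 0.0801
grasp_force: 0.0
```

servo_tool([
  [[0,0,-0.02,0,0,0,0.96],[0,0,-0.06,0,0,0,0.96],[0,0,-0.12,0,0,0,0.96],[0,0,-0.18,0,0,0,0.96],[0,0,-0.24,0,0,0,0.96],[0,0,-0.3,0,0,0,0.96],[0,0,-0.36,0,0,0,0.96],[0,0,-0.4,0,0,0,0.96],[0,0,-0.4,0,0,0,0.96]],
])

```text
time_s: 10.93
tool_pos: [0.4867, -0.1827, 0.163]
tool_rot: [179.1, 49.8, 81.7]
force: [-0.3, 0.8, -0.2]
grip_width: 0.0833
grasp_force: 0.0
```

```bash
python3 - <<'E'
from h import *
from cell import get_obs,eyes
o=get_obs();print(o['force'],o['qpos'].round(1))
step(C(REST,[-.19,0,.006])); step(C(REST,[-.19,0,.006],1))
s=eyes.read_camera('side');t=eyes.read_camera('top');pickle.dump((s,t),open('st3.pkl','wb'))
f=lambda c,u,v:cv2.resize(cv2.cvtColor(c['frame'],cv2.COLOR_RGB2BGR)[v:v+90,u:u+80],(400,450),interpolation=2)
cv2.imwrite('pics/s4.png',np.hstack([f(s,300,190),f(t,355,160)]))
E
```

```text
[-0.28068876  0.75501698 -0.21005326] [ 18.9  18.  -36.4 110.7  54.   87.3 -45.7]
tgt [ 0.4624 -0.3426  0.1874] t 10.93 row [-0.4101, -0.0085, 0.3593] [0.3873, 0.3815, 0.3872] mm [-123.    -2.6  107.8] deg [69.7 68.7 69.7] rows 3.9228838117729716 16.778352746397385
tgt [ 0.4624 -0.3426  0.1874] t 10.93 row [-0.4101, -0.0085, 0.3593] [-0.3808, 0.3867, -0.3837] mm [-123.    -2.6  107.8] deg [-68.6  69.6 -69.1] rows 3.9228838117729716 16.70940976446036
```

View pics/s4.png

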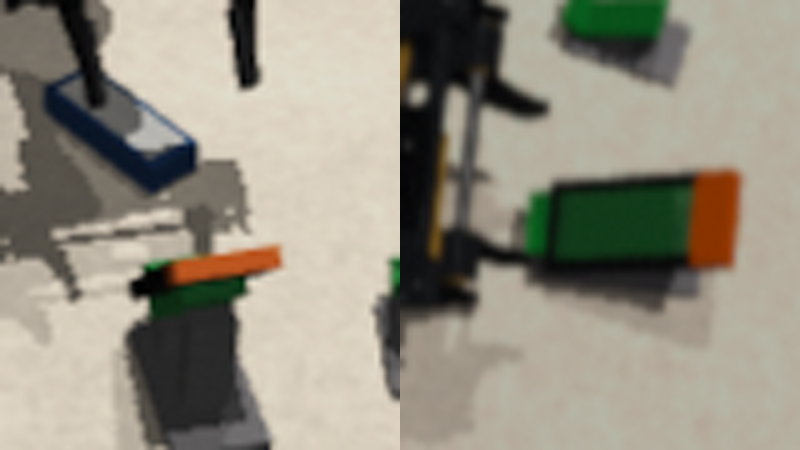

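The cassette leans on the rest, orange end up at s4 right (715,220) and released. I'll measure its lean and plan the regrasp.

```bash
python3 - <<'E'
from h import *
s,t=pickle.load(open('st3.pkl','rb'))
P=cloud(t);hsv=cv2.cvtColor(t['frame'],cv2.COLOR_RGB2HSV)
m=np.zeros(hsv.shape[:2],bool);m[185:220,405:430]=1
m&=(hsv[...,0]<20)&(hsv[...,1]>200)&(P[...,2]>.09)
q=(P[m]-REST[1])@REST[0];print('orange in rest frame med',np.median(q,0),'min',q.min(0),'max',q.max(0),len(q))
m=np.zeros(hsv.shape[:2],bool);m[194:216,386:418]=1
m&=(P[...,2]>.055);q=(P[m]-REST[1])@REST[0]
m2=(q[:,0]>-.12)&(q[:,0]<-.02)&(abs(q[:,1])<.035);print('face z',np.median(q[m2],0),len(q[m2]),np.polyfit(q[m2][:,0],q[m2][:,2],1))
T=C(REST,[-.24,0,.006],1)
step((T[0],np.array([.475,-.22,.33])));step(T)
E
```

```text
orange in rest frame med [-0.13097972  0.00141679  0.01033211] min [-0.14485596 -0.02670465  0.00183949] max [-0.1103076   0.02818164  0.01783434] 146
face z [-0.07182359  0.00177977  0.01149419] 490 [0.03029353 0.01342318]
tgt [ 0.475 -0.22   0.33 ] t 11.03 row [-0.5067, -0.0129, -0.2716] [-0.3824, 0.3863, -0.3845] mm [-152.    -3.9  -81.5] deg [-68.8  69.5 -69.2] rows 4.1370554651785145 16.738101605122534
tgt [ 0.458  -0.3744  0.2257] t 11.03 row [-0.5742, -0.0013, 0.3483] [-0.3824, 0.3863, -0.3845] mm [-172.3   -0.4  104.5] deg [-68.8  69.5 -69.2] rows 4.83135603280502 16.738101605122534
```

servo_tool([
  [[-0.12,0,-0.07,0,0,0,1],[-0.25,0,-0.14,0,0,0,1],[-0.37,0,-0.2,-0.02,0.02,-0.02,1],[-0.48,-0.01,-0.26,-0.04,0.04,-0.04,1],[-0.507,-0.013,-0.272,-0.062,0.062,-0.062,1],[-0.507,-0.013,-0.272,-0.084,0.084,-0.084,1],[-0.507,-0.013,-0.272,-0.106,0.106,-0.106,1],[-0.507,-0.013,-0.272,-0.128,0.129,-0.128,1],[-0.507,-0.013,-0.272,-0.15,0.151,-0.15,1],[-0.507,-0.013,-0.272,-0.17,0.172,-0.171,1],[-0.507,-0.013,-0.272,-0.19,0.192,-0.191,1],[-0.507,-0.013,-0.272,-0.19,0.192,-0.191,1]],
])

```text
time_s: 12.03
tool_pos: [0.4724, -0.2252, 0.3298]
tool_rot: [169.3, 17.3, 125.6]
force: [-0.2, -0.6, -0.8]
grip_width: 0.0871
grasp_force: 0.0
```

```bash
python3 - <<'E'
from h import *
from cell import get_obs
o=get_obs();print(o['tool_pos'],o['tool_rot'],o['qpos'].round(1))
T=C(REST,[-.24,0,.006],1);step(T)
step((T[0],np.array([.47,-.3,.33])))
step(C(REST,[-.24,0,.006],-1))
E
```

```text
[ 0.47239919 -0.22520413  0.32980501] [169.31939532  17.31145546 125.60189046] [ 28.  -14.4  -4.2 107.4  -1.8  66.7  61.3]
tgt [ 0.458  -0.3744  0.2257] t 12.03 row [-0.2561, -0.4051, 0.3747] [-0.1917, 0.1946, -0.1953] mm [ -76.8 -121.5  112.4] deg [-34.5  35.  -35.2] rows 4.376663458561209 8.441674713548084
tgt [ 0.47 -0.3   0.33] t 12.03 row [-0.1893, -0.1598, 0.0292] [-0.1917, 0.1946, -0.1953] mm [-56.8 -47.9   8.8] deg [-34.5  35.  -35.2] rows 1.7945945862953052 8.441674713548084
tgt [ 0.458  -0.3744  0.2257] t 12.03 row [-0.2561, -0.4051, 0.3747] [0.2474, 0.2436, 0.7328] mm [ -76.8 -121.5  112.4] deg [ 44.5  43.9 131.9] rows 4.376663458561209 20.38447378306535
```

servo_tool([
  [[-0.025,-0.04,0.03,-0.02,0.02,-0.02,1],[-0.05,-0.08,0.07,-0.042,0.042,-0.042,1],[-0.08,-0.12,0.1,-0.064,0.064,-0.064,1],[-0.1,-0.17,0.15,-0.085,0.085,-0.085,1],[-0.13,-0.21,0.19,-0.106,0.107,-0.107,1],[-0.16,-0.25,0.23,-0.127,0.128,-0.128,1],[-0.19,-0.3,0.28,-0.148,0.149,-0.15,1],[-0.22,-0.34,0.32,-0.17,0.172,-0.172,1],[-0.256,-0.405,0.375,-0.192,0.195,-0.195,0.7],[-0.256,-0.405,0.375,-0.192,0.195,-0.195,0.5],[-0.256,-0.405,0.375,-0.192,0.195,-0.195,0.5]],
])

```text
time_s: 12.95
tool_pos: [0.4586, -0.3711, 0.2152]
tool_rot: [139.5, -1.0, 172.0]
force: [-0.3, 0.1, 0.5]
grip_width: 0.0745
grasp_force: 0.0
```

```bash
python3 - <<'E'
from h import *
from cell import get_obs
o=get_obs();print(o['tool_pos'],o['tool_rot'],o['qpos'].round(1),o['grip_width'])
T=C(REST,[-.16,.001,.006],1);step(T)
E
```

```text
[ 0.4586187  -0.37106044  0.2152199 ] [139.54148798  -0.9988693  172.00108561] [ 42.4  33.3  15.7  74.4 -33.8 105.6 140. ] 0.07447706409912105
tgt [ 0.4641 -0.3234  0.1644] t 12.95 row [0.001, 0.0119, 0.2327] [0.0025, -0.0042, -0.0036] mm [ 0.3  3.6 69.8] deg [ 0.5 -0.8 -0.6] rows 1.6763507894270306 0.15350174392325464
```

servo_tool([
  [[0,0.006,0.05,0.002,-0.004,-0.003,0.4],[0,0.012,0.1,0.002,-0.004,-0.003,0.4],[0,0.012,0.15,0.002,-0.004,-0.003,0.4],[0,0.012,0.18,0.002,-0.004,-0.003,0.4],[0,0.012,0.18,0.002,-0.004,-0.003,0.4],[0,0.012,0.18,0.002,-0.004,-0.003,0.4]],
])

```text
time_s: 13.45
tool_pos: [0.466, -0.3325, 0.1895]
tool_rot: [140.5, 1.0, 172.2]
force: [0.4, -0.3, 0.2]
grip_width: 0.0377
grasp_force: 0.0
```

```bash
python3 - <<'E'
from h import *
from cell import get_obs,eyes
o=get_obs();print(o['tool_pos'],o['tool_rot'],o['qpos'].round(1),o['grip_width'])
step(C(REST,[-.105,.001,.006],1))
s=eyes.read_camera('side');t=eyes.read_camera('top')
f=lambda c,u,v:cv2.resize(cv2.cvtColor(c['frame'],cv2.COLOR_RGB2BGR)[v:v+90,u:u+80],(400,450),interpolation=2)
cv2.imwrite('pics/s5.png',np.hstack([f(s,300,190),f(t,375,160)]))
E
```

```text
[ 0.46604774 -0.33251315  0.18946397] [140.53811693   0.98988024 172.19982476] [ 40.   29.8  14.8  82.1 -34.   99.1 141.1] 0.03773648426743449
tgt [ 0.4691 -0.2883  0.1223] t 13.45 row [0.0139, -0.0285, 0.2663] [-0.003, 0.0035, 0.0044] mm [ 4.2 -8.6 79.9] deg [-0.5  0.6  0.8] rows 1.92922914940348 0.15970085142512538
```

View pics/s5.png

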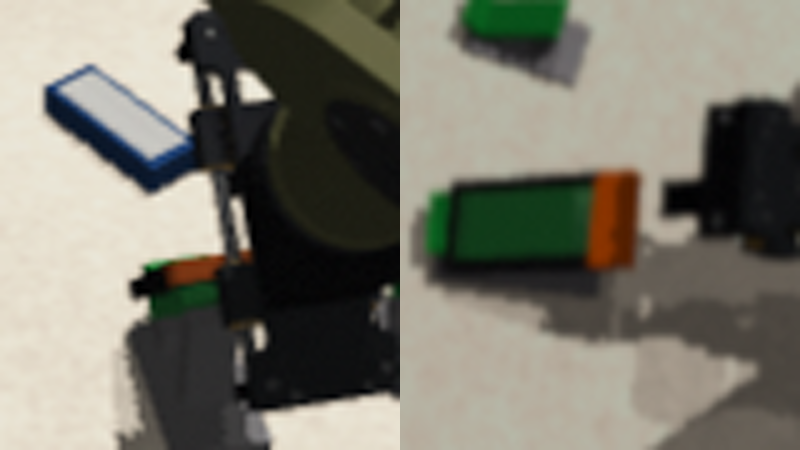

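The gripper is in line with the orange end: fingers at s5 right (690,197), orange at (615,220). I'll correct the offset, settle, then advance.

servo_tool([
  [[0.014,-0.028,0,-0.003,0.003,0.004,0.36],[0.014,-0.028,0.02,-0.003,0.003,0.004,0.36],[0.014,-0.028,0.04,-0.003,0.003,0.004,0.36],[0.014,-0.028,0.04,-0.003,0.003,0.004,0.36],[0.014,-0.028,0.04,-0.003,0.003,0.004,0.36]],
])

```text
time_s: 13.97
tool_pos: [0.4623, -0.3304, 0.1718]
tool_rot: [139.8, -0.1, 172.0]
force: [-0.3, 0.5, -0.3]
grip_width: 0.0314
grasp_force: 0.0
```

```bash
python3 - <<'E'
from h import *
from cell import get_obs,eyes
eyes.read_camera('side');o=get_obs();print(o['tool_pos'],o['tool_rot'],o['qpos'].round(1),o['grip_width'])
step(C(REST,[-.105,.001,.006],1))
E
```

```text
[ 0.46232919 -0.33067245  0.17217093] [ 1.39858851e+02 -6.63862039e-02  1.72011021e+02] [ 40.1  30.9  14.8  82.8 -34.   98.5 141.4] 0.031547855013498556
tgt [ 0.4691 -0.2883  0.1223] t 14.02 row [-0.0028, 0.002, 0.2192] [0.0008, -0.0003, -0.0002] mm [-0.8  0.6 65.8] deg [ 0.1 -0.1 -0. ] rows 1.5770594065307737 0.02183862207399391
```

servo_tool([
  [[-0.002,0.002,0.03,0,0,0,0.36],[-0.002,0.002,0.06,0,0,0,0.36],[-0.002,0.002,0.09,0,0,0,0.36],[-0.002,0.002,0.12,0,0,0,0.36],[-0.002,0.002,0.15,0,0,0,0.36],[-0.002,0.002,0.18,0,0,0,0.36],[-0.002,0.002,0.2,0,0,0,0.36],[-0.002,0.002,0.219,0,0,0,0.36],[-0.002,0.002,0.219,0,0,0,0.36],[-0.002,0.002,0.219,0,0,0,0.36]],
])

```text
time_s: 14.85
tool_pos: [0.4688, -0.2886, 0.1225]
tool_rot: [139.9, -0.1, 172.0]
force: [-0.2, -0.2, -0.3]
grip_width: 0.0312
grasp_force: 0.0
```

```bash
python3 - <<'E'
from h import *
from cell import get_obs,eyes
eyes.read_camera('side');o=get_obs();print(o['force'],o['qpos'].round(1),o['grip_width'])
step(C(REST,[-.105,.001,.006],1))
E
```

```text
[-0.62495522 -1.12906262 -0.25979492] [ 37.8  30.3  13.7  89.7 -34.7  91.7 142.1] 0.03151013463413211
tgt [ 0.4691 -0.2883  0.1223] t 14.9 row [-0.0004, 0.0009, 0.0027] [0.0004, -0.0, -0.0002] mm [-0.1  0.3  0.8] deg [ 0.1 -0.  -0. ] rows 0.0209431497597321 0.012282910528377582
```

servo_tool([
  [[0,0,0,0,0,0,0.3],[0,0,0,0,0,0,0.26],[0,0,0,0,0,0,0.23],[0,0,0,0,0,0,0.2],[0,0,0,0,0,0,0.18],[0,0,0,0,0,0,0.16],[0,0,0,0,0,0,0.14],[0,0,0,0,0,0,0.12],[0,0,0,0,0,0,0.1],[0,0,0,0,0,0,0.08],[0,0,0,0,0,0,0.08]],
], grip_force=10)

```text
time_s: 15.82
tool_pos: [0.469, -0.2881, 0.1231]
tool_rot: [139.8, -0.0, 172.0]
force: [-0.3, 1.6, 3.8]
grip_width: 0.0125
grasp_force: 9.9
```

servo_tool([
  [[0,0,0,0,0,0,0.06],[0,0,0,0,0,0,0.06],[0,0.002,-0.01,0,0,0,0.06],[0,0.006,-0.025,0,0,0,0.06],[0,0.012,-0.045,0,0,0,0.06],[0,0.025,-0.07,0,0,0,0.06],[0,0.05,-0.1,0,0,0,0.06],[0,0.08,-0.135,0,0,0,0.06],[0,0.11,-0.17,0,0,0,0.06],[0,0.14,-0.21,0,0,0,0.06],[0,0.16,-0.23,0,0,0,0.06],[0,0.16,-0.23,0,0,0,0.06]],
], grip_force=22)

```text
time_s: 16.82
tool_pos: [0.4686, -0.2972, 0.2093]
tool_rot: [140.0, 0.2, 172.0]
force: [0.2, -0.6, -0.2]
grip_width: 0.0116
grasp_force: 21.9
```

```bash
python3 - <<'E'
from h import *
from cell import get_obs,eyes
s=eyes.read_camera('side');t=eyes.read_camera('top');o=get_obs();print(o['force'],o['tool_rot'],o['qpos'].round(1),o['grip_width'])
f=lambda c,u,v:cv2.resize(cv2.cvtColor(c['frame'],cv2.COLOR_RGB2BGR)[v:v+90,u:u+80],(400,450),interpolation=2)
cv2.imwrite('pics/s6.png',np.hstack([f(s,290,170),f(t,355,160)]))
T=C(PANEL,[-.175,0,.006],1);step(T);step((T[0],np.array([.5,-.0,.27])))
E
```

```text
[-0.08515368  0.48963912 -1.57545358] [ 1.39945883e+02 -4.73204885e-03  1.71996627e+02] [ 37.9  26.5  14.3  85.  -34.1  99.1 138. ] 0.0120622843457446
tgt [0.4721 0.2511 0.2226] t 16.92 row [0.2402, 1.4195, 1.1236] [0.1374, 0.0577, -0.1108] mm [ 72.  425.8 337.1] deg [ 24.7  10.4 -19.9] rows 13.138273609125342 4.668281763829346
tgt [ 0.5  -0.    0.27] t 16.92 row [0.0314, 0.8966, 0.4775] [0.1374, 0.0577, -0.1108] mm [  9.4 269.  143.3] deg [ 24.7  10.4 -19.9] rows 7.311815872830993 4.668281763829346
```

View pics/s6.png

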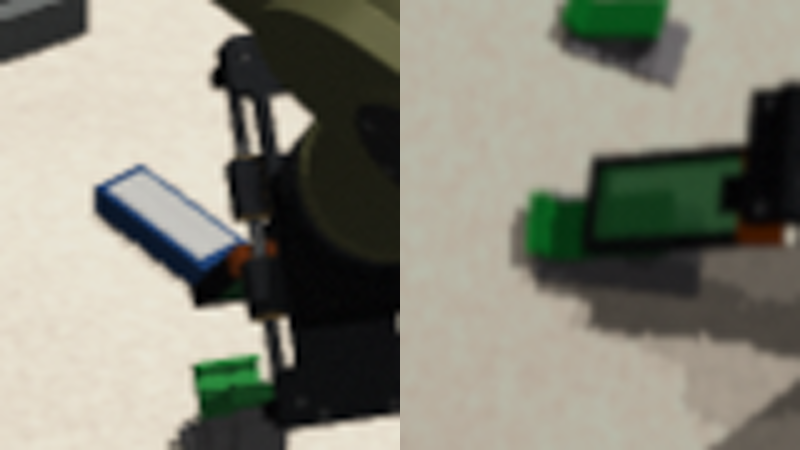

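Held by the orange end, at s6 right (660,200), tilted as on the rest. Now I'll carry it across, high enough to clear the panel.

```bash
python3 - <<'E'
from h import *
T=C(PANEL,[-.235,0,.012],1);print(T[1]);step((T[0],np.array([.53,-.02,.29])))
E
```

```text
[0.4744601  0.24169403 0.2820984 ]
tgt [ 0.53 -0.02  0.29] t 16.92 row [-0.0769, 0.8996, 0.393] [0.1374, 0.0577, -0.1108] mm [-23.1 269.9 117.9] deg [ 24.7  10.4 -19.9] rows 7.084474556868602 4.668281763829346
```

servo_tool([
  [[-0.002,0.05,0.0,0.005,0.002,-0.004,0.06],[-0.007,0.14,0.02,0.015,0.006,-0.012,0.06],[-0.014,0.24,0.06,0.03,0.012,-0.024,0.06],[-0.022,0.34,0.11,0.05,0.02,-0.04,0.06],[-0.031,0.44,0.16,0.07,0.028,-0.055,0.06],[-0.04,0.54,0.21,0.09,0.036,-0.07,0.06],[-0.05,0.64,0.26,0.105,0.044,-0.085,0.06],[-0.06,0.74,0.31,0.12,0.05,-0.096,0.06],[-0.068,0.82,0.35,0.13,0.055,-0.105,0.06],[-0.074,0.87,0.38,0.135,0.057,-0.11,0.06],[-0.077,0.9,0.393,0.137,0.058,-0.111,0.06],[-0.077,0.9,0.393,0.137,0.058,-0.111,0.06]],
])

```text
time_s: 17.92
tool_pos: [0.53, -0.0166, 0.2899]
tool_rot: [164.8, -0.1, -165.3]
force: [0.8, 0.5, -1.3]
grip_width: 0.0119
grasp_force: 22.0
```

```bash
python3 - <<'E'
from h import *
from cell import get_obs,eyes
eyes.read_camera('side');o=get_obs();print(o['force'],o['tool_pos'],o['tool_rot'],o['qpos'].round(1),o['grip_width'])
step(C(PANEL,[-.235,0,.012],1))
E
```

```text
[-0.43255768 -0.8784333  -1.28844847] [ 0.52972821 -0.01960588  0.28930908] [ 1.64841565e+02 -1.11357365e-01 -1.65571945e+02] [  9.2   7.   -0.4  90.7 -13.8  88.6 114.3] 0.011851036253177674
tgt [0.4745 0.2417 0.2821] t 17.97 row [-0.0387, 0.8522, 0.2557] [0.0009, -0.0008, 0.0005] mm [-11.6 255.7  76.7] deg [ 0.2 -0.1  0.1] rows 6.40715151593534 0.03241329256414958
```

servo_tool([
  [[-0.002,0.05,0.015,0,0,0,0.06],[-0.006,0.14,0.042,0,0,0,0.06],[-0.011,0.24,0.072,0,0,0,0.06],[-0.016,0.34,0.102,0,0,0,0.06],[-0.02,0.44,0.132,0,0,0,0.06],[-0.025,0.54,0.162,0,0,0,0.06],[-0.03,0.64,0.192,0,0,0,0.06],[-0.034,0.73,0.22,0,0,0,0.06],[-0.037,0.8,0.24,0,0,0,0.06],[-0.039,0.84,0.252,0,0,0,0.06],[-0.039,0.852,0.256,0,0,0,0.06],[-0.039,0.852,0.256,0,0,0,0.06]],
])

```text
time_s: 18.97
tool_pos: [0.4756, 0.2399, 0.2819]
tool_rot: [164.9, -0.1, -165.7]
force: [0.4, -0.5, -2.0]
grip_width: 0.0119
grasp_force: 22.0
```

```bash
python3 - <<'E'
from h import *
from cell import get_obs,eyes
for _ in range(3): s=eyes.read_camera('side')
t=eyes.read_camera('top');pickle.dump((s,t),open('st4.pkl','wb'))
o=get_obs();print(o['force'],o['tool_pos'],o['tool_rot'],o['qpos'].round(1),o['grip_width'],PANEL[0].T@(o['tool_pos']-PANEL[1]))
step(C(PANEL,[-.235,0,.012],1))
for n,c in(('side',s),('top',t)):
    P=cloud(c);hsv=cv2.cvtColor(c['frame'],cv2.COLOR_RGB2HSV);q=(P-PANEL[1])@PANEL[0]
    m=(abs(q[...,1])<.06)&(q[...,0]<-.1)&(q[...,0]>-.3)&(abs(q[...,2])<.06)
    for nm,mm in(('orange',(hsv[...,0]<20)&(hsv[...,1]>180)),('green',(abs(hsv[...,0].astype(int)-66)<14)&(hsv[...,1]>90)),('black',hsv[...,2]<45)):
        k=m&mm
        if k.sum()>5: print(n,nm,k.sum(),np.percentile(q[k],[2,50,98],axis=0).round(4).tolist())
E
```

```text
[ 0.0140881   0.21197038 -1.31718687] [0.47626764 0.23918374 0.28238402] [ 1.64899040e+02 -4.86072700e-02 -1.65850567e+02] [ -5.8   2.1 -13.7  96.7 -14.8  80.1  87. ] 0.011589829547887412 [-0.23602102 -0.00113149  0.00929305]
tgt [0.4745 0.2417 0.2821] t 19.17 row [0.0038, 0.009, 0.0034] [0.0006, -0.0, -0.0009] mm [1.1 2.7 1. ] deg [ 0.1 -0.  -0.2] rows 0.07449641358357252 0.026217910868237715
side orange 54 [[-0.2738, 0.0023, -0.0013], [-0.2619, 0.0182, 0.0036], [-0.2442, 0.0267, 0.0179]]
side green 169 [[-0.2383, -0.0267, -0.0058], [-0.1974, -0.0067, 0.0026], [-0.1377, 0.0208, 0.0059]]
side black 360 [[-0.2794, -0.0315, -0.0118], [-0.2036, 0.0033, 0.0018], [-0.1338, 0.0271, 0.0166]]
top orange 25 [[-0.2727, 0.0106, 0.0019], [-0.2665, 0.0278, 0.0069], [-0.2392, 0.029, 0.0135]]
top green 16 [[-0.2217, 0.0048, 0.0121], [-0.1722, 0.0144, 0.0129], [-0.1473, 0.024, 0.0142]]
top black 86 [[-0.2742, 0.0044, -0.0057], [-0.1935, 0.0263, 0.0117], [-0.1336, 0.0291, 0.0144]]
```

servo_tool([
  [[0.003,0.002,0.02,0,0,-0.001,0.06],[0.003,0.002,0.05,0,0,-0.001,0.06],[0.003,0.002,0.09,0,0,-0.001,0.06],[0.003,0.002,0.13,0,0,-0.001,0.06],[0.003,0.002,0.17,0,0,-0.001,0.06],[0.003,0.002,0.21,0,0,-0.001,0.06],[0.003,0.002,0.24,0,0,-0.001,0.06],[0.003,0.002,0.27,0,0,-0.001,0.06],[0.003,0.002,0.287,0,0,-0.001,0.06],[0.003,0.002,0.287,0,0,-0.001,0.06],[0.003,0.002,0.287,0,0,-0.001,0.06]],
])

```text
time_s: 20.08
tool_pos: [0.4687, 0.2636, 0.1996]
tool_rot: [164.9, 0.0, -165.5]
force: [0.1, 0.2, -1.4]
grip_width: 0.0118
grasp_force: 22.0
```

```bash
cat > m.py <<'E'
from h import *
from cell import get_obs,eyes
for _ in range(2): s=eyes.read_camera('side')
t=eyes.read_camera('top')
o=get_obs();print('F panel',PANEL[0].T@o['force'],o['qpos'].round(1),'tcp panel',PANEL[0].T@(o['tool_pos']-PANEL[1]))
step(C(PANEL,[-.115,0,.010],1))
for n,c in(('side',s),('top',t)):
    P=cloud(c);hsv=cv2.cvtColor(c['frame'],cv2.COLOR_RGB2HSV);q=(P-PANEL[1])@PANEL[0]
    m=(abs(q[...,1])<.06)&(q[...,0]<.0)&(q[...,0]>-.3)&(abs(q[...,2])<.06)
    for nm,mm in(('orange',(hsv[...,0]<20)&(hsv[...,1]>180)),('green',(abs(hsv[...,0].astype(int)-66)<14)&(hsv[...,1]>90)),('blue',(abs(hsv[...,0].astype(int)-112)<12)&(hsv[...,1]>120))):
        k=m&mm
        if k.sum()>5: print(n,nm,k.sum(),np.percentile(q[k],[2,50,98],axis=0).round(4).tolist())
E
python3 m.py
```

```text
F panel [ 0.90542699 -0.11116554  0.12458674] [ -7.4   4.7 -15.3 103.6 -14.6  70.3  86.7] tcp panel [-0.15026033 -0.00029827  0.01255909]
tgt [0.4673 0.2699 0.1657] t 20.23 row [0.0011, -0.0088, 0.1175] [0.0008, 0.0002, 0.0013] mm [ 0.3 -2.6 35.3] deg [0.1 0.  0.2] rows 0.8478256498664773 0.037640819461913645
side orange 42 [[-0.1938, 0.0066, -0.0052], [-0.178, 0.0187, 0.0062], [-0.1606, 0.0302, 0.0183]]
side green 105 [[-0.1428, -0.0256, 0.0019], [-0.1089, -0.0015, 0.0058], [-0.0832, 0.0229, 0.01]]
side blue 12 [[-0.163, 0.0051, -0.0052], [-0.0374, 0.0412, 0.0124], [-0.0133, 0.051, 0.0204]]
top orange 27 [[-0.2675, 0.0121, -0.0007], [-0.1846, 0.0287, 0.0132], [-0.121, 0.0378, 0.0236]]
top green 12 [[-0.2139, 0.0095, 0.0158], [-0.0947, 0.0166, 0.0164], [-0.0628, 0.0365, 0.0292]]
top blue 43 [[-0.0722, 0.0346, 0.0001], [-0.046, 0.0426, 0.0081], [-0.0151, 0.0496, 0.0224]]
```

Lateral position is good. Trim z by −2.6 mm and go down to about 10 mm above the ledge.

servo_tool([
  [[0.001,-0.004,0,0,0,0.001,0.06],[0.001,-0.009,0.02,0,0,0.001,0.06],[0.001,-0.009,0.04,0,0,0.001,0.06],[0.001,-0.009,0.06,0,0,0.001,0.06],[0.001,-0.009,0.08,0,0,0.001,0.06],[0.001,-0.009,0.1,0,0,0.001,0.06],[0.001,-0.009,0.11,0,0,0.001,0.06],[0.001,-0.009,0.117,0,0,0.001,0.06],[0.001,-0.009,0.117,0,0,0.001,0.06]],
])

```text
time_s: 20.98
tool_pos: [0.4664, 0.2699, 0.1645]
tool_rot: [164.9, -0.1, -165.6]
force: [-0.5, 0.1, -1.0]
grip_width: 0.0118
grasp_force: 22.0
```

```bash
python3 m.py
```

```text
F panel [ 1.18392545  0.56127767 -0.31050176] [ -7.9   6.3 -15.7 106.  -14.5  66.2  86.5] tcp panel [-0.11467544  0.00032535  0.00995462]
tgt [0.4673 0.2699 0.1657] t 21.13 row [-0.0011, 0.0002, -0.0011] [0.0008, -0.0001, 0.0003] mm [-0.3  0.  -0.3] deg [ 0.1 -0.   0. ] rows 0.01107410781738261 0.020970339103389392
side orange 41 [[-0.1506, 0.0083, -0.0012], [-0.1435, 0.0199, 0.0028], [-0.1215, 0.0288, 0.0137]]
side green 52 [[-0.1379, -0.022, -0.0386], [-0.098, 0.0049, 0.0029], [-0.0814, 0.0231, 0.0065]]
side blue 20 [[-0.2509, -0.0072, -0.0428], [-0.1053, 0.0387, 0.0138], [-0.0158, 0.0522, 0.0446]]
top orange 27 [[-0.2816, 0.0147, -0.0055], [-0.145, 0.0294, 0.0111], [-0.091, 0.0396, 0.0234]]
top green 12 [[-0.2738, 0.0111, 0.0131], [-0.0684, 0.0216, 0.0142], [-0.0291, 0.0401, 0.032]]
top blue 48 [[-0.0598, 0.0294, -0.0004], [-0.0468, 0.0407, 0.01], [-0.0175, 0.0448, 0.022]]
```

servo_tool([
  [[0,0,0.005,0,0,0,0.06],[0,0,0.01,0,0,0,0.06],[0,0,0.015,0,0,0,0.06],[0,0,0.02,0,0,0,0.06],[0,0,0.024,0,0,0,0.06],[0,0,0.024,0,0,0,0.06]],
])

```text
time_s: 21.63
tool_pos: [0.466, 0.2717, 0.1577]
tool_rot: [164.9, -0.1, -165.6]
force: [0.8, -0.6, -2.5]
grip_width: 0.0116
grasp_force: 22.0
```

servo_tool([
  [[0,0,0.002,0,0,0,0.06],[0,0,0.004,0,0,0,0.06],[0,0,0.006,0,0,0,0.06],[0,0,0.006,0,0,0,0.06]],
])

```text
time_s: 21.97
tool_pos: [0.4664, 0.272, 0.1572]
tool_rot: [164.9, -0.0, -165.7]
force: [-1.2, -1.9, 4.4]
grip_width: 0.0117
grasp_force: 22.0
```

servo_tool([
  [[0,-0.003,-0.002,0,0,0,0.06],[0,-0.006,-0.002,0,0,0,0.06],[0,-0.009,-0.002,0,0,0,0.06],[0,-0.009,-0.002,0,0,0,0.06]],
])

```text
time_s: 22.3
tool_pos: [0.467, 0.2698, 0.1565]
tool_rot: [164.8, 0.0, -165.7]
force: [-1.4, -0.2, 2.2]
grip_width: 0.0119
grasp_force: 22.0
```

```bash
python3 m.py | head -1
```

```text
F panel [-2.15610238  0.08342902  0.93689433] [ -7.9   6.7 -15.7 106.6 -14.5  65.1  86.8] tcp panel [-0.10620009  0.00026049  0.00758282]
```

servo_tool([
  [[0,-0.002,0,0,0,0,0.06],[0,-0.004,0,0,0,0,0.06],[0,-0.006,0,0,0,0,0.06],[0,-0.006,0,0,0,0,0.06]],
])

```text
time_s: 22.78
tool_pos: [0.4672, 0.2691, 0.1563]
tool_rot: [164.8, 0.0, -165.6]
force: [-0.8, 4.6, 3.8]
grip_width: 0.0117
grasp_force: 22.0
```

```bash
python3 m.py | head -1
```

```text
F panel [-2.39103256 -0.83128091  5.78549952] [ -7.8   6.7 -15.7 106.7 -14.6  65.1  87. ] tcp panel [-0.10621383  0.00025418  0.00670701]
```

Against the face at 6 N. Now I'll relax the grip, open gently and withdraw along the cassette.

servo_tool([
  [[0,0.001,0,0,0,0,0.1],[0,0.001,0,0,0,0,0.13],[0,0.001,0,0,0,0,0.15],[0,0.001,0,0,0,0,0.18],[0,0.001,0,0,0,0,0.22],[0,0.001,0,0,0,0,0.27],[0,0.001,0,0,0,0,0.32],[0,0.001,0,0,0,0,0.36],[0,0.001,0,0,0,0,0.36],[0,0.001,0,0,0,0,0.36]],
], grip_force=5)

```text
time_s: 23.77
tool_pos: [0.467, 0.2675, 0.1554]
tool_rot: [164.9, -0.1, -165.7]
force: [0.0, -0.0, 0.6]
grip_width: 0.0307
grasp_force: 0.0
```

```bash
python3 m.py
```

```text
F panel [ 0.28254313  0.20482221 -0.02075442] [ -7.8   6.7 -15.6 106.7 -14.5  65.2  87. ] tcp panel [-0.10592938  0.00066989  0.00553708]
tgt [0.4673 0.2699 0.1657] t 23.92 row [-0.0022, 0.0149, -0.0302] [0.0007, -0.0003, 0.0002] mm [-0.7  4.5 -9.1] deg [ 0.1 -0.1  0. ] rows 0.24295602494830484 0.020008183474935867
side orange 45 [[-0.1471, 0.0031, -0.0113], [-0.1313, 0.0199, -0.0002], [-0.1141, 0.0291, 0.0098]]
side green 23 [[-0.2794, 0.0018, -0.0375], [-0.102, 0.0115, 0.0005], [-0.0881, 0.0307, 0.003]]
side blue 21 [[-0.2735, 0.0075, -0.0357], [-0.1286, 0.0381, 0.012], [-0.0161, 0.0523, 0.0523]]
top orange 29 [[-0.2297, 0.0123, -0.0012], [-0.1363, 0.0281, 0.0078], [-0.1003, 0.0327, 0.0192]]
top green 12 [[-0.2585, 0.0095, 0.0107], [-0.0608, 0.0206, 0.012], [-0.0147, 0.0395, 0.0306]]
top blue 54 [[-0.0641, 0.0254, 0.0], [-0.0452, 0.0401, 0.0089], [-0.018, 0.0472, 0.0218]]
```

servo_tool([
  [[0,0,-0.02,0,0,0,0.36],[0,0,-0.05,0,0,0,0.36],[0,0,-0.09,0,0,0,0.36],[0,0,-0.13,0,0,0,0.36],[0,0,-0.18,0,0,0,0.36],[0,0,-0.23,0,0,0,0.36],[0,0,-0.29,0,0,0,0.36],[0,0,-0.35,0,0,0,0.36],[0,0,-0.4,0,0,0,0.36],[0,0,-0.4,0,0,0,0.36]],
])

```text
time_s: 24.75
tool_pos: [0.4774, 0.2371, 0.2765]
tool_rot: [164.9, 0.4, -165.8]
force: [0.6, 0.5, 0.1]
grip_width: 0.0312
grasp_force: 0.0
```

servo_tool([
  [[0,-0.1,0,0,0,0,0.36],[0,-0.2,0,0,0,0,0.36],[0,-0.3,0,0,0,0,0.36],[0,-0.4,0,0,0,0,0.36],[0,-0.5,0,0,0,0,0.36],[0,-0.6,0,0,0,0,0.36],[0,-0.7,0,0,0,0,0.36],[0,-0.8,0,0,0,0,0.36],[0,-0.8,0,0,0,0,0.36],[0,-0.8,0,0,0,0,0.36]],
])

```text
time_s: 25.58
tool_pos: [0.5323, 0.0112, 0.2081]
tool_rot: [164.8, -0.1, -165.9]
force: [-0.5, 1.3, 0.4]
grip_width: 0.0316
grasp_force: 0.0
```

```bash
python3 m.py; python3 - <<'E'
from h import *
from cell import eyes
for n in('top','side'):
    c=eyes.read_camera(n);P=cloud(c);hsv=cv2.cvtColor(c['frame'],cv2.COLOR_RGB2HSV);q=(P-PANEL[1])@PANEL[0]
    w=(abs(q[...,1])<.05)&(q[...,0]<-.092)&(q[...,0]>-.16)&(abs(q[...,2])<.04)
    print(n,w.sum(),np.percentile(q[w],[2,50,98],axis=0).round(4).tolist())
    k=w&(hsv[...,0]<20)&(hsv[...,1]>180);print(np.percentile(q[k],[2,50,98],axis=0).round(4).tolist(),k.sum())
    k=w&(q[...,1]>-.03)&(q[...,1]<.03);print('z vs y slope',np.polyfit(q[k][:,1],q[k][:,2],1),'x-edge by y',[round(np.percentile(q[k][(q[k][:,1]>a)&(q[k][:,1]<a+.02)][:,0],3),4) for a in(-.03,-.01,.01)])
E
```

```text
F panel [0.69719594 0.17185134 0.42263969] [  7.6   8.6  -2.4  98.  -14.2  78.9 113. ] tcp panel [-2.25358444e-01  1.74116805e-05 -2.33079600e-01]
tgt [0.4673 0.2699 0.1657] t 25.73 row [-0.0025, 0.8091, 0.3704] [0.001, -0.0002, 0.0009] mm [ -0.8 242.7 111.1] deg [ 0.2 -0.   0.2] rows 6.401875206878119 0.0334106126796372
side orange 97 [[-0.1428, -0.0275, -0.0055], [-0.133, 0.0039, -0.0006], [-0.1155, 0.0276, 0.0095]]
side green 42 [[-0.1123, -0.0236, -0.0035], [-0.0994, -0.0012, -0.0005], [-0.0909, 0.0196, 0.0029]]
side blue 11 [[-0.0719, 0.0394, -0.0023], [-0.0317, 0.0416, 0.0148], [-0.0156, 0.0503, 0.0198]]
top orange 135 [[-0.1437, -0.0434, -0.01], [-0.1373, 0.0017, 0.0057], [-0.0849, 0.0297, 0.0118]]
top green 40 [[-0.0785, -0.0232, 0.01], [-0.052, -0.001, 0.0108], [-0.0228, 0.0248, 0.0125]]
top blue 84 [[-0.0752, -0.0453, -0.0002], [-0.046, 0.0306, 0.0112], [-0.0185, 0.0455, 0.0216]]
top 142 [[-0.144, -0.029, -0.0082], [-0.1372, 0.0029, 0.0069], [-0.0924, 0.0309, 0.0118]]
[[-0.144, -0.0275, -0.0081], [-0.1381, 0.0019, 0.0065], [-0.093, 0.0299, 0.0118]] 123
z vs y slope [0.01695465 0.00624195] x-edge by y [np.float64(-0.1427), np.float64(-0.144), np.float64(-0.1423)]
side 181 [[-0.1428, -0.0329, -0.0115], [-0.12, 0.0014, -0.0006], [-0.0926, 0.0296, 0.0113]]
[[-0.1429, -0.0264, -0.0052], [-0.1339, 0.0014, -0.0005], [-0.1162, 0.028, 0.0087]] 95
z vs y slope [2.13514598e-02 4.02156231e-05] x-edge by y [np.float64(-0.1434), np.float64(-0.141), np.float64(-0.1416)]
```

The measurement shows the cassette standing correctly: back face at z≈0, front at ≈12 mm, centred between the guides to about 1–2 mm, orange top at x≈−0.142. The arm is well clear.

```bash
python3 -c "
from cell import env;print(env.sign_off())"
```

```text
the job is handed in; nothing more can be done
None
```

The job is handed in: the cassette was leaned on the larger green rest and let go, retaken by its orange end, and now stands orange end up on the panel ledge between the blue guides, released, at about 26 s of the 64 s limit.

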